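# Tip the freezer blocks from the scoop tray into the cooler and seal it

### The arm

A 6-joint arm with a two-finger parallel gripper is mounted at the origin on the work surface. World frame = base frame: x ahead of the robot, y to its left, z up, the work surface at z = 0. Lengths are in m, angles in rad, forces in N, time in s.
With the tool pointing down it reaches from about 0.4 to 0.825 m from the base axis. Payload 7 kg.
Tool frame: the origin (TCP) lies at the very end of the fingers, on their centre line; the grasp point (between the pads) lies 19 mm behind it; y points along the fingers, z is the direction in which the jaws open and shut, and the axes are right-handed (so a half turn about y gives the same grasp; the last joint's range is limited). The gripper opens to 88 mm and grips with 3 to 60 N. Pads are 19 mm wide; open, the fingers measure 130 mm over their backs; the gripper's body (78 mm by 193 mm) begins 47 mm behind the grasp point.
Start: joints at [-0.945, 0.359, 0.012, 0, -1.224, -0.288], TCP at [0.224, -0.637, 0.227] pointing down, gripper open.
Joint ranges: [-3.07, 3.07], [-1.43, 2.12], [-1.02, 1.25], [-3.03, 1.67], [-3.05, -0], [-3.03, 3.03]. Speed limits (rad/s): [2.39, 2.39, 3.01, 3.14, 3.14, 3.14].

### API

Orientations are given as a unit quaternion [x, y, z, w].
In Python, from station import sensors, cams, ticket gives the robot as it stands.
- The arm moves only by the tool jog_arm, never from a script. Its arguments are lists of equal length, an entry for each row: "translation": the shift along the tool's x, y, z in mm, a list of three; "delta_rot": the turn, a rotation vector about the tool's x, y, z in rad, a list of three; "grip": the gripper's target within -1 to 1 (shut at 1, half-way at 0, fully open at -1). In form: {"translation": [[tx, ty, tz], ...], "delta_rot": [[rx, ry, rz], ...], "grip": [grip, ...]}. A call has 1 to 12 rows; each row is the pose to reach, as a shift and turn from the pose commanded when the call began, along the tool's axes at that moment; what a row does not reach only later rows make up. A row lasts 1/8 s, in which the tool goes at most 62.5 mm and 10.7 degrees, less where a joint would pass 70% of its speed; a pose out of reach is approached as far as the arm can. A call with a gripper value outside its range is refused whole. The fingers move at their own pace and stop on an object; "squeeze" is the grip in N (left out, the last holds). Time passes only in rows, so rows that repeat a pose let the fingers close. It gives the time, the measured TCP pose, the force and the opening at its end, in the units of the state.
- sensors.sense(): the state, without advancing time (a new reading comes with each control period).
- cams.grab_frame(name): name is "scene" or "top" or "wrist"; returns (picture, depth): 400x640x3 uint8, blue, green, red; 400x640 float32, m along the optical axis (not along the pixel's ray), 0 where there is no reading.
- cams.get_calibration(name): a dict with "camera_matrix" (3x3 intrinsics, pixels), "world_from_camera" (4x4, takes a point from camera to world coordinates); the wrist camera has in their place "T_tool_cam" (4x4, takes a point from camera to tool coordinates, whose origin is the TCP and whose axes are the tool frame's). Camera axes: x right, y down, z forward; pixel columns grow to the right and rows downward; lengths in m; the calibration is good to about 2 mm. A picture is of the moment at which its call begins: read the wrist's pose just before it. get_calibration takes no time and is no camera call.
- ticket.finish_job(): hands the job in, once; it reports no verdict.
The state is a dict: "time_s": time; "q": joint angles; "joint_vel": joint speeds; "joint_torque": joint torques, N m; "ee_pos": TCP position; "eef_rot": TCP orientation; "force": force on the tool from outside, world axes, zero at the start; "torque": the same for the moment, N m; "width": finger opening in m.
Only numpy, scipy, OpenCV 4.12 (cv2) and the standard library are available. Lean on these libraries where they do the work, as an engineer would, in place of code of your own. Each camera call takes 0.05 s, during which the arm holds its last target. There are 200 camera calls.

### The job

Pick up the bamboo scoop tray by its slanting handle and tip all four white freezer blocks from it into the open cooler, without touching the blocks with the fingers, then stand the empty tray back flat on its coral mat and let go. After that swing the cooler's lid shut and press the spring plunger on top of the lid fully down to its stop, firmly but without forcing it, and let it come up again. Leave the tumbler, bowl, votive holder and spatula where they are.

Things in the scene. Friction and masses are not known exactly. Their poses are not given: they have to be found in the camera images.
- tray: bamboo scoop tray (260 g), open at its +x end. Origin: centre of the underside; x points to the pouring end, z up. Floor 6 mm thick from x = -82 to +58 mm, then a ramp rising 15 degrees to the lip at x = +92. 114 mm wide (y); side walls 6 mm thick, 42 mm high; back wall at x = -78, 46 mm high. A flat handle rises from the middle of the back wall, leaning backwards
- tray_grip (a point): middle of the tray's handle, at (-108, 0, 83) mm in the tray's frame; axes as the tray's. The handle is a straight flat slat, 30 mm wide (y) and 10 mm thick, that leans 35 degrees from vertical towards -x; its top end is 27 mm above this point along the slat, at x = -123, z = 105 mm; the back wall's top is 45 mm below it along the slat
- tray_lip (a point): middle of the pouring lip, at (92, 0, 13) mm in the tray's frame; axes as the tray's
- block0: white hard plastic freezer block, 62 x 42 x 26 mm (x, y, z), about 60 g, one of four alike, lying flat in the tray at the start; origin: centre of its underside
- block1: white hard plastic freezer block, 62 x 42 x 26 mm (x, y, z), about 60 g, one of four alike, lying flat in the tray at the start; origin: centre of its underside
- block2: white hard plastic freezer block, 62 x 42 x 26 mm (x, y, z), about 60 g, one of four alike, lying flat in the tray at the start; origin: centre of its underside
- block3: white hard plastic freezer block, 62 x 42 x 26 mm (x, y, z), about 60 g, one of four alike, lying flat in the tray at the start; origin: centre of its underside
- mat: coral silicone mat the tray stands on, 240 x 160 x 4 mm (x, y, z), fixed; origin: centre of its underside on the table top
- cooler: small red plastic cooler, fixed, 190 (x) x 250 (y) mm outside, walls 14 mm thick, so 162 x 222 mm inside; rim 140 mm and inner floor 18 mm above the table. Origin: centre of its underside on the table. Its lid is hinged along the far (+x) rim and starts open, standing up
- cooler_mouth (a point): centre of the cooler's mouth, at rim height (140 mm); axes as the cooler's
- lid (a joint): hinge angle of the white lid: 0 = shut, about 1.6 to 1.7 at the start (upright, leaning slightly back), stop at 1.78. A lightly stiff hinge; below about 1.0 the lid sinks shut by itself
- lid_hinge (a point): a point on the hinge axis (middle of its length), at (95, 0, 140) mm in the cooler's frame; the axis runs along the cooler's y
- lid_edge (a point): middle of the lid's free edge, 195 mm from the hinge axis, halfway through the lid's thickness. The lid is 200 x 260 x 22 mm. Its outer face looks to +x when open and up when shut (162 mm above the table)
- plunger (a joint): travel of the spring plunger in the lid: 0 = up, 0.012 m = at its stop; the spring takes about 3 N to start and 8 N at the stop
- plunger_top (a point): centre of the top face of the plunger's round head (diameter 36 mm), in the middle of the lid's outer face, 36 mm out from it (198 mm above the table when the lid is shut)
- tumbler: stainless steel tumbler, diameter 76 mm, 140 mm tall, bystander; origin: centre of its underside
- bowl: empty white ceramic bowl, diameter 124 mm, 55 mm tall, bystander; origin: centre of its underside
- votive: blue glass votive holder, diameter 72 mm, 75 mm tall, bystander; origin: centre of its underside
- spatula: bamboo spatula, 280 mm long, lying flat, bystander; x runs along it
Mind the look-alikes: they are no part of the job. What is meant by the tray is not red, and is the larger of those in its own colour.

How it is judged:
By the outcome, as a careful person would: the job done as asked, in the order asked, and still so for the second after the job is handed in, with the robot touching nothing.
It also fails if it takes over 72 s, if anything falls off the work surface, if the arm or the gripper's body presses on something with over 40 N, if the wrist force passes 120 N, or if a joint passes its speed limit or range.

## Working session

There is one attempt and no reset: what is moved stays moved. The work goes in short steps, Python scripts to look and compute and a tool call to move; the robot and the scene stay as the last step left them, time stands still between calls to the robot, and variables do not carry over. Pictures are saved under pics/ and viewed, about 8 in all and at most 12, crops included, and the job is handed in when it is done.

Besides the shell and the picture viewer there is one more tool, called after "Call:" as name(argument=value, ...) on one line, values as JSON. jog_arm: Moves the arm, as the interface text tells. Its arguments: {"type":"object","properties":{"translation":{"type":"array","items":{"type":"array","items":{"type":"number"}}},"delta_rot":{"type":"array","items":{"type":"array","items":{"type":"number"}}},"grip":{"type":"array","items":{"type":"number"}},"squeeze":{"type":"number"}},"required":["translation","delta_rot","grip"]}

```bash
mkdir -p pics; ls
python3 - <<'E'
from station import sensors, cams
import cv2,numpy as np
s=sensors.sense(); print(s)
for n in ("scene","top"):
    p,d=cams.grab_frame(n); cv2.imwrite(f"pics/{n}0.png",p); np.save(f"{n}0.npy",d)
    c=cams.get_calibration(n); print(n,c)
print(cams.get_calibration("wrist"))
E
```

```text
pics
{'time_s': 0.0, 'q': array([-9.44887559e-01,  3.59381144e-01,  1.10741645e-02, -3.44039038e-04,
       -1.22409683e+00, -2.88122327e-01]), 'joint_vel': array([-0.00094189,  0.00225053, -0.00141304,  0.00089085, -0.00072075,
        0.00014424]), 'joint_torque': array([ 2.95079924e-03, -5.82727003e+01,  2.93050271e+01,  6.99695706e+00,
        6.76034237e-03, -1.33993481e-04]), 'ee_pos': array([ 0.22352387, -0.63640614,  0.22563416]), 'eef_rot': array([-0.6964919 , -0.11866955,  0.11896587,  0.69761285]), 'force': array([-0.03180828,  0.42414524, -0.24930658]), 'torque': array([-0.03505418,  0.03391461, -0.01503655]), 'width': 0.08748144700208635}
scene {'camera_matrix': array([[394.2964461 ,   0.        , 314.64967184],
       [  0.        , 394.2964461 , 207.50746329],
       [  0.        ,   0.        ,   1.        ]]), 'world_from_camera': array([[-4.50305073e-01,  7.66500663e-01, -4.57932391e-01,
         9.48573944e-01],
       [ 8.92874654e-01,  3.86822499e-01, -2.30528101e-01,
         1.19278594e-01],
       [ 4.38609481e-04, -5.12684199e-01, -8.58577148e-01,
         9.
[... 374 characters left out ...]
962287, -0.02690898, -0.00547887, -0.13761019],
       [ 0.00664745, -0.0435314 , -0.99902994,  1.39346901],
       [ 0.        ,  0.        ,  0.        ,  1.        ]])}
{'camera_matrix': array([[357.33519378,   0.        , 319.23211896],
       [  0.        , 357.33519378, 199.49781994],
       [  0.        ,   0.        ,   1.        ]]), 'T_tool_cam': array([[-8.39196521e-04,  9.59811276e-01,  2.80644988e-01,
        -7.47453003e-02],
       [ 1.28404485e-03, -2.80643821e-01,  9.59811126e-01,
        -1.59340733e-01],
       [ 9.99998823e-01,  1.16583091e-03, -9.96925405e-04,
        -4.32277682e-05],
       [ 0.00000000e+00,  0.00000000e+00,  0.00000000e+00,
         1.00000000e+00]])}
```

View pics/top0.png

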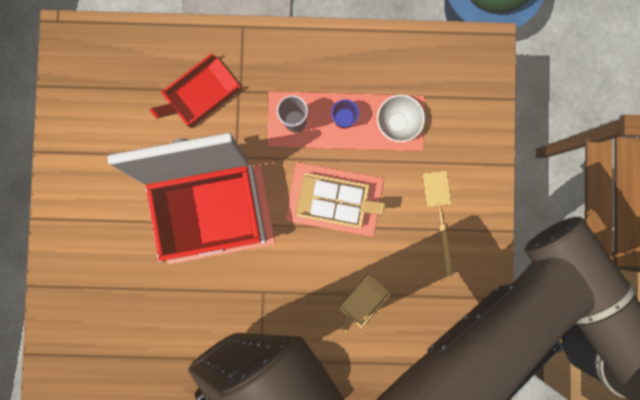

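View pics/scene0.png

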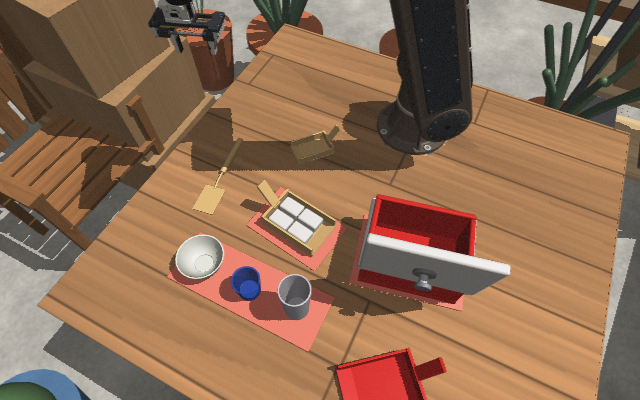

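The top picture shows three look-alikes for the tray. The red tray at (203,90) is ruled out by colour, and the small bamboo scoop at (365,300) is the lesser one. The larger bamboo tray at (335,198), with four white blocks on a coral mat, is the one meant. Its handle is at (375,208), pointing to -y, and its lip faces the cooler. The cooler is at (205,213) with its lid open along the far (+x) rim, and the plunger shows in the scene view at (424,278).

```bash
cat > h.py <<'E'
import numpy as np,cv2
from station import sensors,cams
from scipy.spatial.transform import Rotation as R
def cloud(n,p,d,s=None):
    c=cams.get_calibration(n);K=c["camera_matrix"]
    v,u=np.mgrid[0:400,0:640]
    P=np.stack([(u-K[0,2])/K[0,0]*d,(v-K[1,2])/K[1,1]*d,d,np.ones_like(d)],-1)
    if n=="wrist":
        T=np.eye(4);T[:3,:3]=R.from_quat(s["eef_rot"]).as_matrix();T[:3,3]=s["ee_pos"];T=T@c["T_tool_cam"]
    else: T=c["world_from_camera"]
    W=(P@T.T)[...,:3]; W[d<=0]=np.nan
    return W
def rect(P,name):
    r=cv2.minAreaRect(P[:,:2].astype(np.float32)*1000); print(name,len(P),"c",np.round(r[0],1),"size",np.round(r[1],1),"ang",round(r[2],1),"z",np.round(np.percentile(P[:,2],[5,50,95])*1000,1))
    return r
E
python3 - <<'E'
from h import *
p=cv2.imread("pics/top0.png");d=np.load("top0.npy");W=cloud("top",p,d)
b,g,r=[p[...,i].astype(int) for i in range(3)]
def reg(u0,u1,v0,v1):
    m=np.zeros((400,640),bool);m[v0:v1,u0:u1]=1;return m
z=W[...,2]
tr=reg(285,395,160,240)
tab=reg(300,400,240,270); print("table z",np.nanmedian(z[tab]))
wh=tr&(np.minimum(b,np.minimum(r,g))>190); rect(W[wh],"blocks")
mat=tr&(r-g>70)&(z<.02); rect(W[mat],"mat")
wall=tr&(z>.043)&(z<.054); rect(W[wall],"walls")
hd=tr&(z>.058); rect(W[hd],"handle"); 
H=W[hd]; k=H[:,2]>.09; print("htop",H[k].mean(0),H[k][:,2].max(), "hlow",H[~k].mean(0))
full=tr&(z>.014)&(r-g<70); rect(W[full],"trayfull")
co=reg(130,290,150,270)&(z>.13)&(z<.148)&(r-g>70); rect(W[co],"rim")
lid=reg(100,260,125,200)&(r-g<40)&(r>90)&(z>.15); rect(W[lid],"lid"); L=W[lid]; print(L[np.argmax(L[:,2])])
for n,a in (("tumbler",(275,310,90,130)),("votive",(330,360,97,130)),("bowl",(375,427,93,145))):
    m=reg(*a)&(z>.04); rect(W[m],n)
m=reg(330,400,270,335)&(z>.015); rect(W[m],"smalltray")
cv2.imwrite("pics/crop.png",cv2.resize(p[150:250,270:410],None,fx=5,fy=5,interpolation=cv2.INTER_CUBIC))
ps=cv2.imread("pics/scene0.png");ds=np.load("scene0.npy");S=cloud("scene",ps,ds)
for u,v in ((424,275),(424,281),(424,290),(370,240),(508,270),(365,262),(370,205),(475,215)): print((u,v),np.round(S[v,u]*1000))
E
```

```text
table z 0.0005657238388934172
blocks 1308 c [ 495.3 -170.1] size [119.5  83. ] ang 76.7 z [nan nan nan]
mat 1921 c [ 501.5 -165.6] size [243.2 162.8] ang 81.3 z [-1.   4.1  9.2]
walls 401 c [ 497.2 -161.1] size [168.9 114.2] ang 80.9 z [43.9 47.7 52.4]
handle 239 c [ 480.2 -264.4] size [49.6 29.7] ang 81.2 z [ 60.9  90.6 111.2]
htop [ 0.47784706 -0.2762997   0.10293723] 0.1162620052621024 hlow [ 0.48251564 -0.25448501  0.07308229]
trayfull 2588 c [ 494.3 -180.7] size [219.3 114.2] ang 80.7 z [16.1 36.8 86.6]
rim 1940 c [453.5 154.3] size [189.8 250. ] ang 12.2 z [134.8 139.5 143.8]
lid 4172 c [582.  181.3] size [ 71.8 259.6] ang 12.2 z [165.5 284.6 332.8]
[0.58040318 0.23139787 0.33731419]
tumbler 603 c [708.9 -55.2] size [74.8 73.1] ang 2.3 z [ 48.7 112.5 145.9]
votive 314 c [ 720.6 -185.3] size [68.7 69.4] ang 4.3 z [44.9 75.1 82.4]
bowl 552 c [ 715.1 -330.5] size [121.4 121.2] ang 17.1 z [41.6 54.8 62.8]
smalltray 402 c [ 226.2 -241.9] size [ 79.3 148.2] ang 50.5 z [17.  30.4 69.4]
(424, 275) [590. 185. 237.]
(424, 281) [603. 189. 237.]
(424, 290) [614. 197. 222.]
(370, 240) [615.  66. 331.]
(508, 270) [559. 307. 330.]
(365, 262) [600.  66. 197.]
(370, 205) [342.  -5.   2.]
(475, 215) [340. 255. 143.]
```

View pics/crop.png

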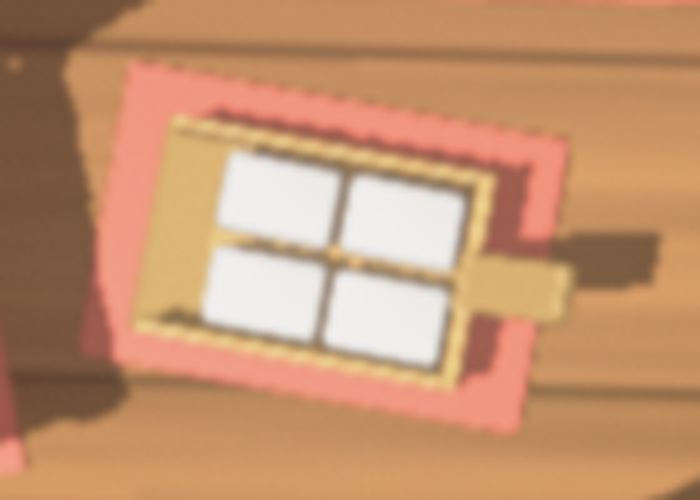

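The crop confirms the choice: the larger bamboo tray, with four blocks at (280,195), (405,225), (265,290) and (390,320) and the slanting handle at (520,288). The mat (243x163), tray (219x114), rim (190x250, z 139.5) and block heights all agree with the sizes given.

```bash
cat >> h.py <<'E'
TO=np.array([.497,-.1635,.004]); TY=np.radians(81.)       # tray
CO=np.array([.4535,.1543,0]); CY=np.radians(12.2)         # cooler
rad=np.radians
def Rt(yaw,tilt): return (R.from_euler('z',yaw)*R.from_euler('y',tilt)).as_matrix()  # tilt>0 = lip down
S35,C35=np.sin(rad(35)),np.cos(rad(35))
def toolR(Rtray,sgn):
    y=np.array([S35,0,-C35]); z=sgn*np.array([C35,0,S35]); x=np.cross(y,z)
    return Rtray@np.stack([x,y,z],1)
def delta(pos,Rw,s=None):
    s=s or sensors.sense(); R0=R.from_quat(s["eef_rot"]).as_matrix()
    t=R0.T@(np.array(pos)-s["ee_pos"])*1000; r=R.from_matrix(R0.T@Rw).as_rotvec()
    return np.round(t,1).tolist(),np.round(r,3).tolist()
E
python3 - <<'E'
from h import *
s=sensors.sense(); print(R.from_quat(s["eef_rot"]).as_matrix().round(2))
T=Rt(TY,0)
for sg in (1,-1):
    Rw=toolR(T,sg); g=TO+T@np.array([-.108,0,.083]); tcp=g+Rw[:,1]*.027; pre=tcp-Rw[:,1]*.1
    print(sg,tcp,pre,delta(pre,Rw))
E
```

```text
[[ 0.94 -0.   -0.33]
 [ 0.33  0.    0.94]
 [-0.   -1.    0.  ]]
1 [ 0.48252771 -0.25487444  0.06488289] [ 0.473555   -0.31152592  0.1467981 ] ([343.5, 79.2, 223.6], [0.597, 0.479, -0.152])
-1 [ 0.48252771 -0.25487444  0.06488289] [ 0.473555   -0.31152592  0.1467981 ] ([343.5, 79.2, 223.6], [-0.203, -2.54, -0.799])
```

Call:
jog_arm(translation=[[170,30,110],[343,79,223],[343,79,223],[343,79,223],[343,79,223],[343,79,223],[343,79,223],[343,79,223],[343,79,223],[343,79,223]], delta_rot=[[0.3,0.24,-0.08],[0.597,0.479,-0.152],[0.597,0.479,-0.152],[0.597,0.479,-0.152],[0.597,0.479,-0.152],[0.597,0.479,-0.152],[0.597,0.479,-0.152],[0.597,0.479,-0.152],[0.597,0.479,-0.152],[0.597,0.479,-0.152]], grip=[-1,-1,-1,-1,-1,-1,-1,-1,-1,-1], squeeze=60)

```text
time_s: 1.35
ee_pos: [0.4729, -0.3137, 0.1476]
eef_rot: [-0.461, 0.036, -0.07, 0.884]
force: [-0.5, 0.2, 0.5]
width: 0.0878
```

Run:
```python
from h import *
s=sensors.sense(); print(s["time_s"],s["q"].round(3),s["ee_pos"].round(4),s["force"].round(1))
p,d=cams.grab_frame("wrist"); W=cloud("wrist",p,d,s)
cv2.imwrite("pics/w1.png",p)
T=Rt(TY,0); L=(W-TO)@T*1000   # tray coords
m=(np.abs(L[...,1])<30)&(L[...,2]>52)&(L[...,2]<115)&(L[...,0]<-75)&(L[...,0]>-150)
H=L[m]; print(len(H),"y range",np.percentile(H[:,1],[1,50,99]),"z",np.percentile(H[:,2],[1,99]))
n=np.array([C35,0,S35]); off=(H-np.array([-108,0,83]))@n; print("normal offsets",np.percentile(off,[2,25,50,75,98]))
Rw=toolR(T,1); g=TO+T@np.array([-.108,0,.083]); tcp=g+Rw[:,1]*.027
print(delta(tcp,Rw,s))
```

```text
1.35 [-0.635  0.483  0.074 -0.536 -1.485 -0.958] [ 0.4729 -0.3137  0.1476] [-0.5  0.2  0.5]
1036 y range [-14.48393201   6.97464806  14.60095163] z [ 54.41157992 108.39383993]
normal offsets [-2.59588094 -0.71375347  1.82359125  4.26918136  6.68969761]
([0.2, 102.0, 1.6], [0.001, -0.0, 0.002])
```

View pics/w1.png

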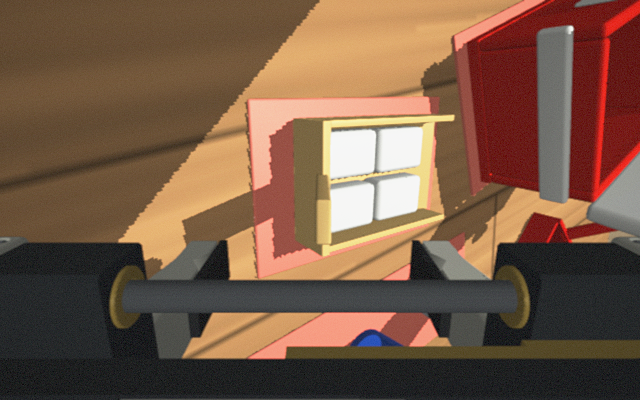

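The wrist view shows the handle slat nearly edge-on at (322,210), midway between the fingers at (210,270) and (440,270). It lies within about 2 mm of the estimate, so I'm advancing and gripping.

Call:
jog_arm(translation=[[0,40,2],[0,80,3],[0,102,3],[0,102,3],[0,102,3],[0,102,3],[0,102,3],[0,102,3],[0,102,3],[0,102,3]], delta_rot=[[0,0,0],[0,0,0],[0,0,0],[0,0,0],[0,0,0],[0,0,0],[0,0,0],[0,0,0],[0,0,0],[0,0,0]], grip=[-1,-1,-1,-1,1,1,1,1,1,1], squeeze=60)

```text
time_s: 2.65
ee_pos: [0.483, -0.2526, 0.0657]
eef_rot: [-0.461, 0.036, -0.07, 0.884]
force: [0.5, 0.1, 0.2]
width: 0.033
```

Run:
```python
from h import *
s=sensors.sense(); print(s["time_s"],s["ee_pos"].round(4),s["force"].round(1),s["width"],s["joint_vel"].round(3))
```

```text
2.65 [ 0.483  -0.2526  0.0657] [0.5 0.1 0.2] 0.03303436839645737 [ 0.002 -0.    -0.001  0.    -0.     0.001]
```

Still closing.

Call:
jog_arm(translation=[[0,0,0],[0,0,0],[0,0,0],[0,0,0],[0,0,0],[0,0,0]], delta_rot=[[0,0,0],[0,0,0],[0,0,0],[0,0,0],[0,0,0],[0,0,0]], grip=[1,1,1,1,1,1])

```text
time_s: 3.4
ee_pos: [0.4829, -0.2526, 0.0655]
eef_rot: [-0.461, 0.036, -0.07, 0.884]
force: [0.4, 0.4, -4.0]
width: 0.0097
```

```bash
cat >> h.py <<'E'
GR=np.array([.483,-.2526,.0657]); 
def tooltray():  # fixed TCP in tray frame from the grasp
    T=Rt(TY,0); return T.T@(GR-TO)
def pour(yaw,tilt,lip):  # tool pose so that the lip point is at lip
    T=Rt(yaw,tilt); return np.array(lip)+T@(tooltray()-np.array([.092,0,.013])),toolR(T,1)
def coo(x,y,z): return CO+R.from_euler('z',CY).apply([x,y,z])
E
python3 - <<'E'
from h import *
s=sensors.sense(); print(s["time_s"],s["ee_pos"].round(4),s["force"].round(1),s["width"])
print("tcp in tray",tooltray())
w=TO+Rt(TY,0)@np.array([.092,0,.013]); cy=CY+np.pi/2
print("lift",delta(*pour(TY,0,w+[0,0,.16]),s))
l2=coo(-5,-150,.185); l3=coo(-5,-70,.175)
print("near",pour(cy,0,l2)[0],delta(*pour(cy,0,l2),s))
print("over",pour(cy,0,l3)[0],delta(*pour(cy,0,l3),s))
E
```

```text
3.4 [ 0.4829 -0.2526  0.0655] [ 0.4  0.4 -4. ] 0.009733499574836406
tcp in tray [-0.09019311 -0.00011067  0.0617    ]
lift ([0.2, -131.4, 91.8], [0.001, 0.0, 0.001])
near [  27.30375009 -147.69276318    0.2337    ] ([49562.5, -81125.9, -115845.3], [0.001, -0.303, 0.213])
over [ 10.39776638 -69.49949164   0.2237    ] ([20628.9, -38408.7, -54705.4], [0.001, -0.303, 0.213])
```

Call:
jog_arm(translation=[[0,-8,6],[0,-25,17],[0,-50,35],[0,-78,55],[0,-106,74],[0,-125,87],[0,-131,92],[0,-131,92],[0,-131,92]], delta_rot=[[0,0,0],[0,0,0],[0,0,0],[0,0,0],[0,0,0],[0,0,0],[0,0,0],[0,0,0],[0,0,0]], grip=[1,1,1,1,1,1,1,1,1])

```text
time_s: 4.53
ee_pos: [0.4825, -0.2519, 0.2249]
eef_rot: [-0.46, 0.036, -0.07, 0.884]
force: [0.0, 0.2, -4.5]
width: 0.0096
```

Run:
```python
from h import *
s=sensors.sense(); print(s["time_s"],s["q"].round(2),s["ee_pos"].round(4),s["force"].round(1),s["torque"].round(2),s["width"])
cy=CY+np.pi/2
p,d=cams.grab_frame("scene"); cv2.imwrite("pics/lift.png",p[80:330,150:550])
for y,z in ((-150,.185),(-70,.175)):
    P=pour(cy,0,coo(-.005,y/1000,z)); print(P[0].round(3),delta(*P,s))
```

```text
4.525 [-0.55  0.36  0.07 -0.56 -1.55 -1.09] [ 0.4825 -0.2519  0.2249] [ 0.   0.2 -4.5] [-3.26  0.47  0.01] 0.009627565115597413
[ 0.519 -0.171  0.234] ([23.4, 41.6, 74.8], [0.0, -0.303, 0.212])
[ 0.502 -0.093  0.224] ([-5.5, 92.6, 130.2], [0.0, -0.303, 0.212])
```

View pics/lift.png

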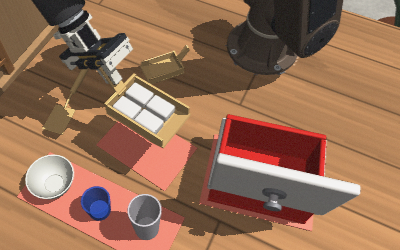

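The view shows the tray held level at (145,110) with all four blocks in it, clear of the mat. Next it goes over the cooler mouth.

Call:
jog_arm(translation=[[4,7,12],[12,21,37],[20,36,64],[23,42,75],[16,54,88],[5,73,109],[-3,88,125],[-5,93,130],[-5,93,130],[-5,93,130]], delta_rot=[[0,-0.05,0.035],[0,-0.15,0.105],[0,-0.26,0.18],[0,-0.303,0.212],[0,-0.303,0.212],[0,-0.303,0.212],[0,-0.303,0.212],[0,-0.303,0.212],[0,-0.303,0.212],[0,-0.303,0.212]], grip=[1,1,1,1,1,1,1,1,1,1])

```text
time_s: 5.82
ee_pos: [0.5031, -0.0943, 0.224]
eef_rot: [-0.46, -0.049, 0.094, 0.882]
force: [1.0, 0.5, -5.0]
width: 0.0102
```

Run:
```python
from h import *
s=sensors.sense(); print(s["time_s"],s["q"].round(2),s["ee_pos"].round(4),s["force"].round(1),s["width"])
cy=CY+np.pi/2
for th,y,z in ((10,-68,.17),(20,-64,.165),(30,-60,.16),(38,-60,.155),(46,-60,.15),(54,-60,.15),(62,-60,.15)):
    P=pour(cy,rad(th),coo(-.005,y/1000,z)); print(th,P[0].round(3),delta(*P,s))
```

```text
5.825 [-0.24  0.33  0.02 -0.54 -1.56 -1.03] [ 0.5031 -0.0943  0.224 ] [ 1.   0.5 -5. ] 0.010199736110518385
10 [ 0.499 -0.08   0.25 ] ([-0.8, -12.7, 26.5], [-0.173, -0.0, 0.001])
20 [ 0.495 -0.06   0.273] ([-0.8, -20.3, 56.7], [-0.347, -0.0, 0.001])
30 [ 0.49  -0.036  0.293] ([-0.8, -22.5, 88.8], [-0.522, -0.0, 0.001])
38 [ 0.485 -0.016  0.306] ([-0.8, -21.2, 112.1], [-0.661, -0.001, 0.001])
46 [0.481 0.005 0.315] ([-0.8, -16.2, 135.6], [-0.801, -0.001, 0.001])
54 [0.476 0.028 0.326] ([-0.8, -11.7, 161.5], [-0.941, -0.001, 0.001])
62 [0.47  0.053 0.334] ([-0.8, -3.7, 186.5], [-1.08, -0.001, 0.001])
```

Call:
jog_arm(translation=[[0,-6,13],[0,-13,26],[0,-17,41],[0,-20,57],[0,-22,72],[0,-22,89],[0,-22,100],[0,-21,112],[0,-19,124],[0,-16,136],[0,-16,136],[0,-16,136]], delta_rot=[[-0.087,0,0],[-0.173,0,0],[-0.26,0,0],[-0.347,0,0],[-0.435,0,0],[-0.522,0,0],[-0.591,0,0],[-0.661,0,0],[-0.731,0,0],[-0.801,0,0],[-0.801,0,0],[-0.801,0,0]], grip=[1,1,1,1,1,1,1,1,1,1,1,1])

```text
time_s: 7.32
ee_pos: [0.4812, 0.0063, 0.315]
eef_rot: [0.767, 0.082, -0.067, -0.633]
force: [-0.7, -0.6, -2.2]
width: 0.0099
```

Run:
```python
from h import *
s=sensors.sense(); print(s["time_s"],s["q"].round(2),s["ee_pos"].round(4),s["force"].round(1),s["width"])
p,d=cams.grab_frame("scene"); cv2.imwrite("pics/pour.png",p[80:330,200:600])
cy=CY+np.pi/2
for th,y,z in ((54,-60,.15),(62,-60,.15),(68,-60,.15)):
    P=pour(cy,rad(th),coo(-.005,y/1000,z)); print(th,P[0].round(3),delta(*P,s))
```

```text
7.325 [ 0.57 -0.03 -0.35  0.18 -1.32 -1.98] [0.4812 0.0063 0.315 ] [-0.7 -0.6 -2.2] 0.009912078261120533
54 [0.476 0.028 0.326] ([-0.7, -15.1, 20.3], [-0.141, -0.001, 0.0])
62 [0.47  0.053 0.334] ([-0.7, -27.5, 43.5], [-0.281, -0.001, 0.0])
68 [0.466 0.072 0.337] ([-0.7, -34.5, 62.0], [-0.386, -0.001, 0.0])
```

View pics/pour.png

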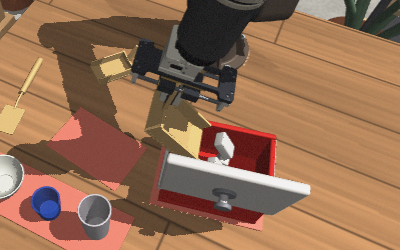

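The tray is tipped over the cooler; white blocks lie inside at (225,150), and the force has dropped to the empty tray's weight. I'll tip a bit further to make sure, then return the way I came.

Call:
jog_arm(translation=[[0,-15,20],[0,-27,43],[0,-27,43],[0,-27,43],[0,-15,20],[0,0,0],[0,0,0]], delta_rot=[[-0.14,0,0],[-0.28,0,0],[-0.28,0,0],[-0.28,0,0],[-0.14,0,0],[0,0,0],[0,0,0]], grip=[1,1,1,1,1,1,1])

```text
time_s: 8.25
ee_pos: [0.4815, 0.0023, 0.316]
eef_rot: [0.766, 0.08, -0.064, -0.635]
force: [-0.4, 0.8, -1.5]
width: 0.0097
```

Run:
```python
from h import *
s=sensors.sense(); print(s["time_s"],s["q"].round(2),s["ee_pos"].round(4),s["force"].round(1),s["width"])
cy=CY+np.pi/2
for th,y,z in ((38,-60,.16),(30,-65,.17),(20,-70,.18),(10,-80,.185),(0,-90,.19),(0,-150,.19)):
    P=pour(cy,rad(th),coo(-.005,y/1000,z)); print(th,P[0].round(3),delta(*P,s))
```

```text
8.25 [ 0.56 -0.03 -0.35  0.18 -1.32 -1.98] [0.4815 0.0023 0.316 ] [-0.4  0.8 -1.5] 0.00970113946199312
38 [ 0.485 -0.016  0.311] ([0.0, 8.9, -17.7], [0.135, -0.009, 0.003])
30 [ 0.491 -0.041  0.303] ([0.2, 20.7, -40.8], [0.275, -0.009, 0.003])
20 [ 0.496 -0.066  0.288] ([0.4, 40.5, -63.6], [0.449, -0.009, 0.004])
10 [ 0.502 -0.092  0.265] ([0.5, 68.5, -85.2], [0.624, -0.008, 0.005])
0 [ 0.506 -0.113  0.239] ([0.6, 97.9, -101.2], [0.798, -0.008, 0.006])
0 [ 0.519 -0.171  0.239] ([1.2, 109.1, -160.1], [0.798, -0.008, 0.006])
```

Call:
jog_arm(translation=[[0,9,-18],[0,21,-41],[0,30,-52],[0,40,-64],[0,54,-75],[0,68,-85],[0,83,-94],[0,98,-102],[1,102,-125],[1,109,-160],[1,109,-160],[1,109,-160]], delta_rot=[[0.135,-0.003,0.003],[0.275,-0.005,0.003],[0.36,-0.005,0.003],[0.449,-0.005,0.004],[0.535,-0.005,0.005],[0.624,-0.005,0.005],[0.71,-0.005,0.006],[0.798,-0.005,0.006],[0.798,-0.005,0.006],[0.798,-0.005,0.006],[0.798,-0.005,0.006],[0.798,-0.005,0.006]], grip=[1,1,1,1,1,1,1,1,1,1,1,1])

```text
time_s: 9.75
ee_pos: [0.5201, -0.1677, 0.2392]
eef_rot: [-0.462, -0.049, 0.097, 0.88]
force: [0.3, -0.4, -2.3]
width: 0.0097
```

Run:
```python
from h import *
s=sensors.sense(); print(s["time_s"],s["q"].round(2),s["ee_pos"].round(4),s["force"].round(1),s["width"])
p,d=cams.grab_frame("top"); W=cloud("top",p,d); pw,_=cams.grab_frame("wrist")
cv2.imwrite("pics/after.png",np.vstack([cv2.resize(p[100:280,100:420],(640,360)),cv2.resize(pw,(384,240)) if 0 else np.hstack([cv2.resize(pw,(384,240)),np.zeros((240,256,3),np.uint8)])]))
lip=TO+Rt(TY,0)@np.array([.092,0,.013])
# tray level check: tray rim points
m=np.zeros((400,640),bool);m[140:260,240:420]=1
m&=(W[...,2]>.17)&(W[...,1]<.02)
Q=W[m];T=Rt(CY+np.pi/2,0); rect(Q,"held tray")
for dz in (.16,.04,.006):
    P=pour(TY,0,lip+[0,0,dz]); print(dz,P[0].round(3),delta(*P,s))
```

```text
9.75 [-0.34  0.4   0.15 -0.5  -1.66 -0.98] [ 0.5201 -0.1677  0.2392] [ 0.3 -0.4 -2.3] 0.009661175585957743
held tray 13850 c [ 478.9 -150.9] size [181.6 325. ] ang 8.9 z [184.  722.6 758.3]
0.16 [ 0.483 -0.253  0.226] ([-54.6, -31.3, -69.4], [0.007, 0.306, -0.217])
0.04 [ 0.483 -0.253  0.106] ([-54.2, 67.4, -137.6], [0.007, 0.306, -0.217])
0.006 [ 0.483 -0.253  0.072] ([-54.1, 95.4, -156.9], [0.007, 0.306, -0.217])
```

View pics/after.png

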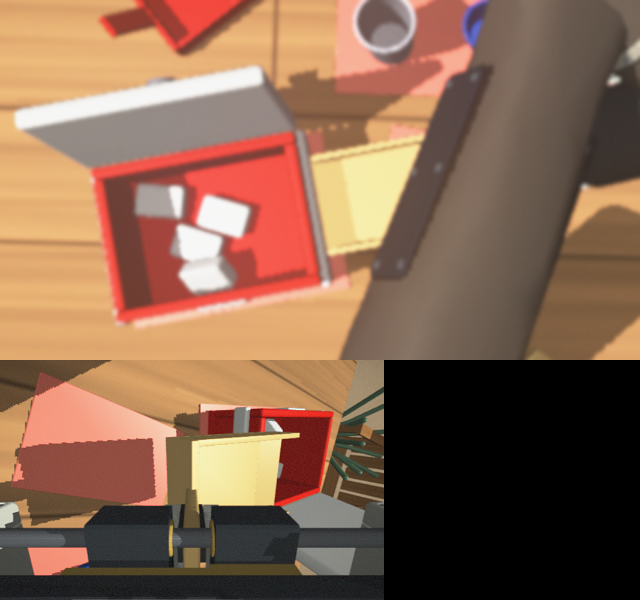

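All four blocks lie in the cooler, at (160,200), (222,215), (198,243) and (207,275). The wrist view shows the tray empty. Now back over the mat.

Call:
jog_arm(translation=[[-15,-8,-18],[-35,-20,-44],[-50,-29,-64],[-55,-31,-69],[-55,-10,-84],[-54,20,-105],[-54,50,-125],[-54,64,-135],[-54,67,-138],[-54,67,-138],[-54,67,-138]], delta_rot=[[0.002,0.08,-0.057],[0.004,0.2,-0.14],[0.005,0.28,-0.2],[0.007,0.306,-0.217],[0.007,0.306,-0.217],[0.007,0.306,-0.217],[0.007,0.306,-0.217],[0.007,0.306,-0.217],[0.007,0.306,-0.217],[0.007,0.306,-0.217],[0.007,0.306,-0.217]], grip=[1,1,1,1,1,1,1,1,1,1,1])

```text
time_s: 11.22
ee_pos: [0.4836, -0.2528, 0.1062]
eef_rot: [-0.46, 0.036, -0.069, 0.884]
force: [0.0, 0.0, -2.2]
width: 0.0099
```

Run:
```python
from h import *
s=sensors.sense(); print(s["time_s"],s["ee_pos"].round(4),s["force"].round(1),s["width"])
p,d=cams.grab_frame("wrist"); W=cloud("wrist",p,d,s)
T=Rt(TY,0); L=(W-TO)@T*1000
m=(np.abs(L[...,1])<40)&(L[...,0]>-50)&(L[...,0]<45)&(L[...,2]>15)&(L[...,2]<90)
Q=L[m]; A=np.c_[Q[:,:2],np.ones(len(Q))]; c=np.linalg.lstsq(A,Q[:,2],rcond=None)[0]
print(len(Q),"floor slopes deg x,y",np.degrees(c[:2]).round(2),"height",c[2].round(1), "resid",np.std(A@c-Q[:,2]).round(1))
lip=TO+T@np.array([.092,0,.013])
for dz in (.008,.002,0): print(dz,delta(*pour(TY,0,lip+[0,0,dz]),s))
```

```text
11.225 [ 0.4836 -0.2528  0.1062] [ 0.   0.  -2.2] 0.00988680845289632
8090 floor slopes deg x,y [-0.07 -0.13] height 48.5 resid 0.5
0.008 ([-0.6, 26.6, -18.6], [-0.001, 0.001, 0.0])
0.002 ([-0.6, 31.5, -22.0], [-0.001, 0.001, 0.0])
0 ([-0.6, 33.2, -23.2], [-0.001, 0.001, 0.0])
```

Call:
jog_arm(translation=[[0,10,-7],[0,20,-14],[0,27,-19],[0,30,-21],[0,32,-22],[0,33,-23],[0,33,-23]], delta_rot=[[0,0,0],[0,0,0],[0,0,0],[0,0,0],[0,0,0],[0,0,0],[0,0,0]], grip=[1,1,1,1,1,1,1])

```text
time_s: 12.15
ee_pos: [0.4831, -0.2524, 0.0649]
eef_rot: [-0.46, 0.036, -0.069, 0.885]
force: [-0.2, 0.5, -3.1]
width: 0.0097
```

Call:
jog_arm(translation=[[0,0.8,-0.6],[0,0.8,-0.6],[0,0.8,-0.6]], delta_rot=[[0,0,0],[0,0,0],[0,0,0]], grip=[1,1,1])

```text
time_s: 12.52
ee_pos: [0.4831, -0.2524, 0.0648]
eef_rot: [-0.46, 0.036, -0.069, 0.885]
force: [-1.4, -1.4, 7.1]
width: 0.0097
```

Run:
```python
from h import *
s=sensors.sense(); print(s["time_s"],s["ee_pos"].round(4),s["force"].round(1),s["torque"].round(2))
p,d=cams.grab_frame("wrist"); W=cloud("wrist",p,d,s)
T=Rt(TY,0); L=(W-TO)@T*1000
for n,(x0,x1,y0,y1) in dict(floor=(-50,45,-40,40),mat=(-60,60,66,76),mat2=(-60,60,-76,-66)).items():
    m=(L[...,1]>y0)&(L[...,1]<y1)&(L[...,0]>x0)&(L[...,0]<x1); print(n,m.sum(),np.median(L[m][:,2]) if m.any() else None)
m=(np.abs(L[...,1])<40)&(L[...,0]>-50)&(L[...,0]<45)&(L[...,2]<25)
Q=L[m]; A=np.c_[Q[:,:2],np.ones(len(Q))]; c=np.linalg.lstsq(A,Q[:,2],rcond=None)[0]; print(np.degrees(c[:2]),c[2])
```

```text
12.525 [ 0.4831 -0.2524  0.0648] [-1.4 -1.4  7.1] [-1.03  0.52  0.17]
floor 8010 7.22945537802067
mat 1919 0.6452429678805472
mat2 0 None
[ 0.00991506 -0.02312045] 7.235414927554078
```

The tray is down, level and in contact. Releasing and backing out along the slat.

Call:
jog_arm(translation=[[0,0,0],[0,0,0],[0,0,0],[0,0,0],[0,0,0],[0,0,0],[0,0,0],[0,-15,0],[0,-45,0],[0,-80,0],[0,-110,0],[0,-110,0]], delta_rot=[[0,0,0],[0,0,0],[0,0,0],[0,0,0],[0,0,0],[0,0,0],[0,0,0],[0,0,0],[0,0,0],[0,0,0],[0,0,0],[0,0,0]], grip=[-0.5,-0.5,-0.5,-0.5,-0.5,-0.5,-0.5,-0.5,-0.5,-0.5,-0.5,-0.5])

```text
time_s: 14.08
ee_pos: [0.4736, -0.3173, 0.1564]
eef_rot: [-0.461, 0.035, -0.07, 0.884]
force: [0.6, 0.1, -0.5]
width: 0.0657
```

Run:
```python
from h import *
s=sensors.sense(); print(s["time_s"],s["ee_pos"].round(4),s["force"].round(1),s["width"],s["q"].round(2))
p,d=cams.grab_frame("wrist"); W=cloud("wrist",p,d,s)
T=Rt(TY,0); L=(W-TO)@T*1000
m=(np.abs(L[...,1])<40)&(L[...,0]>-50)&(L[...,0]<45)&(L[...,2]<25)
Q=L[m]; A=np.c_[Q[:,:2],np.ones(len(Q))]; c=np.linalg.lstsq(A,Q[:,2],rcond=None)[0]; print(np.degrees(c[:2]),c[2])
p,d=cams.grab_frame("scene"); W=cloud("scene",p,d); b,g,r=[p[...,i].astype(int) for i in range(3)]
C=(W-CO)@R.from_euler('z',CY).as_matrix()*1000   # cooler coords
m=(C[...,2]>165)&(C[...,2]<345)&(C[...,0]>70)&(C[...,0]<180)&(np.abs(C[...,1])<140)
Q=C[m]; print("lid",len(Q),np.percentile(Q,[1,50,99],axis=0).round(0).tolist())
# outer face away from plunger
f=Q[np.abs(Q[:,1])>50]; 
top=f[:,2]>330
k=f[(f[:,2]<325)]; print("face x=a+bz",np.polyfit(k[:,2],k[:,0],1).round(3),"top max z",np.percentile(f[:,2],99.5), "top x range",np.percentile(f[top][:,0],[2,98]) if top.any() else None)
```

```text
14.075 [ 0.4736 -0.3173  0.1564] [ 0.6  0.1 -0.5] 0.06568726337024512 [-0.64  0.48  0.09 -0.54 -1.5  -0.96]
[-0.07418524 -0.03918926] 7.083806682156633
lid 4919 [[121.0, -126.0, 169.0], [136.0, 2.0, 292.0], [166.0, 126.0, 335.0]]
face x=a+bz [ 0.145 96.614] top max z 334.9572748520777 top x range [124.78145655 142.73188521]
```

The tray stands flat (slopes under 0.1°, floor 7 mm above the mat underside reference) and is released. The lid's angle comes out near 1.7 (face slope 0.145), with its edge top at z 335. Next I bring the closed fingers behind the lid.

```bash
cat >> h.py <<'E'
def downR():
    z=R.from_euler('z',CY).apply([0,1,0]); y=np.array([0,0,-1.]); return np.stack([np.cross(y,z),y,z],1)
E
python3 - <<'E'
from h import *
s=sensors.sense(); Rw=downR()
for c in ((20,-330,330),(165,-220,330),(168,0,308)): 
    P=coo(c[0]/1e3,c[1]/1e3,c[2]/1e3); print(P.round(3),delta(P,Rw,s))
E
```

```text
[ 0.543 -0.164  0.33 ] ([45.2, -51.9, 232.1], [-0.606, -0.359, 0.113])
[ 0.661 -0.026  0.33 ] ([140.6, 37.2, 358.9], [-0.606, -0.359, 0.113])
[0.618 0.19  0.308] ([63.8, 173.8, 515.0], [-0.606, -0.359, 0.113])
```

Call:
jog_arm(translation=[[0,-45,32],[10,-60,80],[30,-56,155],[45,-52,232],[45,-52,232],[70,-30,265],[100,0,305],[141,37,359],[141,37,359],[141,37,359],[141,37,359]], delta_rot=[[0,0,0],[-0.15,-0.09,0.028],[-0.3,-0.18,0.056],[-0.45,-0.27,0.085],[-0.606,-0.359,0.113],[-0.606,-0.359,0.113],[-0.606,-0.359,0.113],[-0.606,-0.359,0.113],[-0.606,-0.359,0.113],[-0.606,-0.359,0.113],[-0.606,-0.359,0.113]], grip=[1,1,1,1,1,1,1,1,1,1,1], squeeze=20)

```text
time_s: 15.55
ee_pos: [0.661, -0.0263, 0.3296]
eef_rot: [0.703, 0.075, -0.076, -0.703]
force: [-0.9, -0.3, 0.1]
width: 0.0003
```

Run:
```python
from h import *
s=sensors.sense(); Rw=downR(); print(s["q"].round(2),s["ee_pos"].round(3),s["width"])
print(delta(coo(.168,-.22,.308),Rw,s)); print(delta(coo(.168,0,.308),Rw,s))
hx,hz=95,140; r=165;e=10
for f in (1.7,1.5,1.3,1.1,.9,.7,.5,.3,.1,.0): print(f,np.round([hx-r*np.cos(f)+(22+e)*np.sin(f),hz+r*np.sin(f)+(22+e*.2)*np.cos(f)],0))
```

```text
[ 0.25  0.29  0.15  0.   -1.43 -1.61] [ 0.661 -0.026  0.33 ] 0.00029992722247422027
([3.4, 21.6, 0.4], [0.0, 0.001, -0.001])
([3.5, 21.6, 220.4], [0.0, 0.001, -0.001])
1.7 [148. 301.]
1.5 [115. 306.]
1.3 [ 82. 305.]
1.1 [ 49. 298.]
0.9 [ 18. 284.]
0.7 [-11. 265.]
0.5 [-34. 240.]
0.3 [-53. 212.]
0.1 [-66. 180.]
0.0 [-70. 164.]
```

Call:
jog_arm(translation=[[3,10,40],[3,22,100],[3,22,160],[3,22,220],[3,22,220],[3,22,220]], delta_rot=[[0,0,0],[0,0,0],[0,0,0],[0,0,0],[0,0,0],[0,0,0]], grip=[1,1,1,1,1,1])

```text
time_s: 16.3
ee_pos: [0.6176, 0.189, 0.3083]
eef_rot: [0.703, 0.076, -0.075, -0.703]
force: [-0.7, 0.4, 0.2]
width: 0.0002
```

Run:
```python
from h import *
s=sensors.sense(); Rw=downR(); print(s["q"].round(2),s["ee_pos"].round(3),s["force"].round(1))
for f in (1.7,1.6,1.5,1.4,1.3,1.2,1.1,1.0,.9): 
  print(f,delta(coo((95-165*np.cos(f)+32*np.sin(f))/1e3,0,(140+165*np.sin(f)+24*np.cos(f))/1e3),Rw,s)[0])
p,d=cams.grab_frame("scene"); cv2.imwrite("pics/lid.png",p[80:330,200:600])
```

```text
[ 0.6   0.27  0.07  0.   -1.37 -1.96] [0.618 0.189 0.308] [-0.7  0.4  0.2]
1.7 [-19.8, 7.7, 0.8]
1.6 [-36.0, 4.0, 0.8]
1.5 [-52.5, 2.0, 0.8]
1.4 [-69.3, 1.6, 0.8]
1.3 [-86.1, 2.9, 0.8]
1.2 [-102.7, 5.8, 0.8]
1.1 [-119.1, 10.3, 0.9]
1.0 [-135.0, 16.5, 0.9]
0.9 [-150.3, 24.1, 0.9]
```

View pics/lid.png

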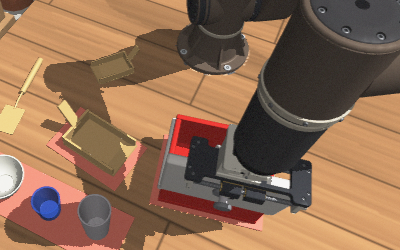

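The view shows the fingers behind the lid, above the plunger at (222,205), and the tray standing on its mat. Swinging the lid now, slowly.

Call:
jog_arm(translation=[[-20,6,1],[-28,5,1],[-36,4,1],[-44,3,1],[-52,2,1],[-61,2,1],[-69,2,1],[-78,2,1],[-86,3,1],[-95,4,1],[-103,6,1],[-103,6,1]], delta_rot=[[0,0,0],[0,0,0],[0,0,0],[0,0,0],[0,0,0],[0,0,0],[0,0,0],[0,0,0],[0,0,0],[0,0,0],[0,0,0],[0,0,0]], grip=[1,1,1,1,1,1,1,1,1,1,1,1])

```text
time_s: 17.85
ee_pos: [0.5164, 0.1689, 0.3018]
eef_rot: [0.703, 0.075, -0.076, -0.703]
force: [0.4, 0.4, 0.2]
width: 0.0004
```

Run:
```python
from h import *
s=sensors.sense(); Rw=downR(); print(s["q"].round(2),s["ee_pos"].round(3),s["force"].round(1))
for f in (1.2,1.1,1.0,.9,.8,.7,.6,.5,.4,.3,.2,.1,0): 
  print(f,delta(coo((95-165*np.cos(f)+32*np.sin(f))/1e3,0,(140+165*np.sin(f)+24*np.cos(f))/1e3),Rw,s)[0])
p,d=cams.grab_frame("scene");W=cloud("scene",p,d); C=(W-CO)@R.from_euler('z',CY).as_matrix()*1000
m=(np.abs(np.abs(C[...,1])-118)<8)&(C[...,2]>165)&(C[...,2]<350)&(np.abs(C[...,0])<160); Q=C[m]; print(len(Q),np.percentile(Q,[2,50,98],axis=0).round().tolist(),np.polyfit(Q[:,2],Q[:,0],1))
```

```text
[ 0.68  0.1  -0.16 -0.   -1.32 -2.03] [0.516 0.169 0.302] [0.4 0.4 0.2]
1.2 [0.5, -0.7, -1.0]
1.1 [-15.9, 3.9, -0.9]
1.0 [-31.8, 10.0, -0.9]
0.9 [-47.0, 17.6, -0.9]
0.8 [-61.5, 26.7, -0.9]
0.7 [-75.1, 37.2, -0.9]
0.6 [-87.6, 48.9, -0.8]
0.5 [-99.0, 61.7, -0.8]
0.4 [-109.0, 75.5, -0.8]
0.3 [-117.6, 90.2, -0.8]
0.2 [-124.8, 105.6, -0.8]
0.1 [-130.4, 121.5, -0.8]
0 [-134.4, 137.9, -0.8]
978 [[34.0, -125.0, 169.0], [74.0, -111.0, 250.0], [108.0, 125.0, 327.0]] [ -0.42566423 180.02689233]
```

The lid follows (angle about 1.17, negligible force). Continuing down the arc.

Call:
jog_arm(translation=[[-16,4,0],[-32,10,0],[-47,18,0],[-61,27,0],[-75,37,0],[-87,49,0],[-99,60,0],[-109,72,0],[-117,85,0],[-124,98,0],[-130,110,0],[-134,120,0]], delta_rot=[[0,0,0],[0,0,0],[0,0,0],[0,0,0],[0,0,0],[0,0,0],[0,0,0],[0,0,0],[0,0,0],[0,0,0],[0,0,0],[0,0,0]], grip=[1,1,1,1,1,1,1,1,1,1,1,1])

```text
time_s: 19.4
ee_pos: [0.3857, 0.1405, 0.181]
eef_rot: [0.703, 0.075, -0.076, -0.703]
force: [0.3, -0.1, 0.2]
width: 0.0008
```

Run:
```python
from h import *
s=sensors.sense(); Rw=downR(); print(s["q"].round(2),s["ee_pos"].round(3),s["force"].round(1))
p,d=cams.grab_frame("scene");W=cloud("scene",p,d); C=(W-CO)@R.from_euler('z',CY).as_matrix()*1000
m=(np.abs(np.abs(C[...,1])-118)<8)&(C[...,2]>148)&(C[...,2]<350)&(np.abs(C[...,0])<160); Q=C[m]; print(len(Q),np.percentile(Q,[2,50,98],axis=0).round().tolist(),np.polyfit(Q[:,0],Q[:,2],1))
for z in (.162,.23): print(delta(coo(-.07,0,z),Rw,s)[0])
for z in (.23,.205): print(delta(coo(0,0,z),Rw,s)[0])
```

```text
[ 0.84 -0.06 -0.6  -0.   -1.03 -2.19] [0.386 0.14  0.181] [ 0.3 -0.1  0.2]
1051 [[-91.0, -125.0, 156.0], [14.0, 110.0, 163.0], [100.0, 125.0, 166.0]] [-8.23884111e-03  1.62872651e+02]
[-0.8, 19.0, -0.8]
[-0.8, -49.0, -0.8]
[69.2, -49.1, -0.9]
[69.2, -24.1, -0.9]
```

The lid lies flat at z 162.9 (slope under 0.5°), so it is shut. I'm raising the tool and locating the plunger.

Call:
jog_arm(translation=[[0,-40,0],[0,-75,0],[35,-75,0],[69,-75,0],[69,-75,0],[69,-75,0]], delta_rot=[[0,0,0],[0,0,0],[0,0,0],[0,0,0],[0,0,0],[0,0,0]], grip=[1,1,1,1,1,1])

```text
time_s: 20.2
ee_pos: [0.4532, 0.155, 0.2563]
eef_rot: [0.703, 0.075, -0.076, -0.703]
force: [-0.2, -0.2, -0.6]
width: 0.0006
```

Run:
```python
from h import *
s=sensors.sense(); Rw=downR(); print(s["time_s"],s["ee_pos"].round(4),s["force"].round(1))
for n in ("scene","wrist"):
    p,d=cams.grab_frame(n);W=cloud(n,p,d,s); C=(W-CO)@R.from_euler('z',CY).as_matrix()*1000
    m=(np.abs(C[...,1])<40)&(np.abs(C[...,0])<40)&(C[...,2]>190)&(C[...,2]<205); Q=C[m]
    if len(Q)>5: rect(Q/1000,n+" plunger (cooler mm)"); print(np.median(Q,0))
    cv2.imwrite(f"pics/pl_{n}.png",p)
print(delta(coo(0,0,.2),Rw,s))
```

```text
20.2 [0.4532 0.155  0.2563] [-0.2 -0.2 -0.6]
scene plunger (cooler mm) 185 c [1.8 0.8] size [33.7 34.1] ang 8.4 z [195.5 198.6 201.3]
[  3.2529914    1.02275122 198.64587086]
wrist plunger (cooler mm) 2228 c [1.1 0.4] size [34.  35.2] ang 1.0 z [196.5 198.8 199.9]
[-1.84499569e-01  4.96819326e-01  1.98797615e+02]
([0.2, 56.3, -0.7], [0.0, 0.001, -0.002])
```

View pics/pl_wrist.png

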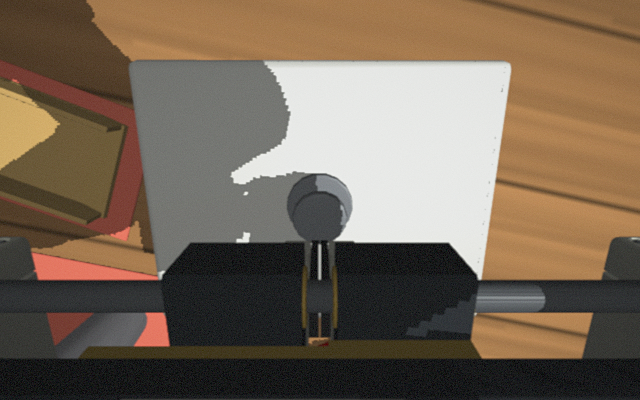

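The wrist view shows the plunger head at (320,205), straight under the closed fingers at (318,250), with the lid shut all round. Its top is at z 198.7 and its offset under 2 mm. I press in small steps.

Call:
jog_arm(translation=[[0,30,0],[0,50,0],[0,55,0],[0,58,0],[0,61,0],[0,64,0],[0,66,0],[0,66,0]], delta_rot=[[0,0,0],[0,0,0],[0,0,0],[0,0,0],[0,0,0],[0,0,0],[0,0,0],[0,0,0]], grip=[1,1,1,1,1,1,1,1])

```text
time_s: 21.3
ee_pos: [0.4538, 0.1555, 0.1913]
eef_rot: [-0.703, -0.076, 0.075, 0.703]
force: [-1.8, -1.1, 5.4]
width: 0.0006
```

Call:
jog_arm(translation=[[0,1.5,0],[0,2.5,0],[0,2.5,0]], delta_rot=[[0,0,0],[0,0,0],[0,0,0]], grip=[1,1,1])

```text
time_s: 21.68
ee_pos: [0.4538, 0.1555, 0.1889]
eef_rot: [-0.703, -0.076, 0.075, 0.703]
force: [-2.3, 0.9, 6.5]
width: 0.0005
```

Call:
jog_arm(translation=[[0,1.5,0],[0,3,0],[0,3,0]], delta_rot=[[0,0,0],[0,0,0],[0,0,0]], grip=[1,1,1])

```text
time_s: 22.05
ee_pos: [0.4539, 0.1555, 0.1862]
eef_rot: [-0.703, -0.076, 0.075, 0.703]
force: [-4.0, -0.2, 9.1]
width: 0.0
```

Call:
jog_arm(translation=[[0,0.6,0],[0,0.6,0]], delta_rot=[[0,0,0],[0,0,0]], grip=[1,1])

```text
time_s: 22.3
ee_pos: [0.4539, 0.1555, 0.1862]
eef_rot: [-0.703, -0.076, 0.075, 0.703]
force: [-6.2, -0.5, 12.9]
width: 0.0003
```

The stop is reached: z holds at 186.2 (12.5 mm below the top) while the force rose from 9 to 13 N. One more small nudge for firmness, then up.

Call:
jog_arm(translation=[[0,0.4,0],[0,0.4,0],[0,0.4,0]], delta_rot=[[0,0,0],[0,0,0],[0,0,0]], grip=[1,1,1])

```text
time_s: 22.68
ee_pos: [0.454, 0.1555, 0.1861]
eef_rot: [-0.703, -0.076, 0.075, 0.703]
force: [-6.9, -0.4, 17.1]
width: -0.0
```

Call:
jog_arm(translation=[[0,-3,0],[0,-8,0],[0,-14,0],[0,-30,0],[0,-70,0],[0,-120,0],[-30,-150,-40],[-30,-150,-100],[-30,-150,-150],[-30,-150,-150],[-30,-150,-150],[-30,-150,-150]], delta_rot=[[0,0,0],[0,0,0],[0,0,0],[0,0,0],[0,0,0],[0,0,0],[0,0,0],[0,0,0],[0,0,0],[0,0,0],[0,0,0],[0,0,0]], grip=[1,1,1,1,1,1,1,1,1,1,1,1])

```text
time_s: 24.18
ee_pos: [0.456, 0.0031, 0.3341]
eef_rot: [0.703, 0.076, -0.076, -0.703]
force: [-0.1, 0.4, -0.1]
width: 0.0006
```

Run:
```python
from h import *
s=sensors.sense(); print(s["time_s"],s["ee_pos"].round(3),s["force"].round(1))
p,d=cams.grab_frame("scene");W=cloud("scene",p,d); C=(W-CO)@R.from_euler('z',CY).as_matrix()*1000
m=(np.abs(C[...,1])<12)&(np.abs(C[...,0])<12)&(C[...,2]>170)&(C[...,2]<215); print("plunger z",np.median(C[m][:,2]))
m=(np.abs(np.abs(C[...,1])-100)<25)&(np.abs(C[...,0])<80)&(C[...,2]>140)&(C[...,2]<190); print("lid",np.polyfit(C[m][:,0],C[m][:,2],1))
L=(W-TO)@Rt(TY,0)*1000
m=(np.abs(L[...,1])<35)&(L[...,0]>-50)&(L[...,0]<45)&(L[...,2]<30); print("tray floor z",np.median(L[m][:,2]),L[m][:,2].std())
for n,c,h in (("tumbler",(709,-55),.14),("votive",(721,-185),.075),("bowl",(715,-330),.055)):
    m=(np.hypot(W[...,0]-c[0]/1e3,W[...,1]-c[1]/1e3)<.08)&(W[...,2]>h-.012)&(W[...,2]<h+.01); Q=W[m]; print(n,np.round((Q.min(0)+Q.max(0))/2*1000))
cv2.imwrite("pics/end.png",p)
```

```text
24.175 [0.456 0.003 0.334] [-0.1  0.4 -0.1]
plunger z 198.56196464587893
lid [-1.91686156e-03  1.63207543e+02]
tray floor z 6.88922120570529 1.7547377912593534
tumbler [709. -53. 139.]
votive [ 721. -184.   73.]
bowl [ 713. -330.   54.]
```

View pics/end.png

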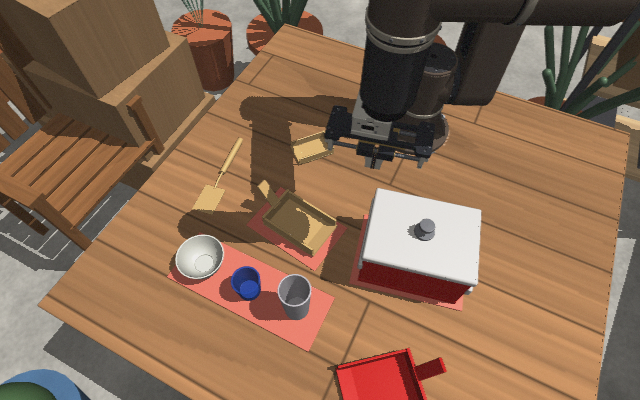

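The final view shows the cooler shut with its plunger up at (425,230), and the empty tray flat on its mat at (298,225). The bystanders have not moved and the arm is clear. Handing in.

```bash
python3 -c "
from station import ticket
print(ticket.finish_job())"
```

```text
the job is handed in; nothing more can be done
None
```

The job is done and handed in at about 24 s of the 72 s allowed; no verdict was reported.

- **Tray and blocks:** I gripped the bamboo tray by its slanting handle and tipped all four blocks into the cooler; a picture taken after the pour shows them inside. I then stood the empty tray back on its coral mat and let go.
- **Lid and plunger:** I swung the lid shut and pressed the plunger to its stop, with a final force of 17 N and a travel of about 12.5 mm. I let it come up again before moving the arm away.

The last checks all agreed:

| Check | Result |
|---|---|
| Lid | flat at z 163 mm (162 expected) |
| Plunger top | back at 198.6 mm (198 expected) |
| Tray | level on its mat, inner floor within about 1 mm of its nominal height |
| Tumbler, votive holder, bowl | within about 2 mm of their starting positions |
| Spatula | unmoved by eye in the picture; not measured |
| Arm | clear of everything, with almost no force on the tool |

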